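# Sort the kitchen canisters by weight

### The arm

A 7-joint arm with a two-finger parallel gripper is mounted at the origin on the work surface. World frame = base frame: x ahead of the robot, y to its left, z up, the work surface at z = 0. Lengths are in mm, angles in rad, forces in N, time in s.
With the tool pointing down it reaches from about 375 to 925 mm from the base axis. Payload 3.1 kg.
Tool frame: the origin (TCP) lies on the centre line of the jaws, within the pads' length; the fingertips stand 19 mm ahead of it and the grasp point (between the pads) is the TCP; z points along the fingers, y is the line along which they close (so a half turn about z gives the same grasp; the last joint's range is limited). The gripper opens to 85 mm and grips with 20 to 120 N. Pads are 22 mm wide; open, the fingers measure 114 mm over their backs; the gripper's body (76 mm by 85 mm) begins 54 mm behind the grasp point. The pads swing forward as they close: fully open they stand 13 mm farther back than shut.
Start: joints at [-1.24, 0.383, 0.044, 1.598, -0.018, 1.161, -0.05], TCP at [270.236, 591.165, 250.269] pointing down, gripper open.
Joint ranges: [-2.61, 2.61], [-0.41, 2.15], [-1.48, 1.57], [0, 2.5], [-1.57, 4.71], [0.05, 1.97], [-2.85, 2.85]. Speed limits (rad/s): [2.79, 2.79, 3.14, 3.14, 3.14, 3.14, 3.14].

### API

Orientations are given as a 3x3 rotation matrix whose columns are the frame's x, y, z axes.
In Python, from cell import r, vision gives the robot as it stands.
- The arm moves only by the tool move_arm, never from a script. Its arguments are lists of equal length, an entry for each row: "translation": the shift along the tool's x, y, z in cm, a list of three; "yaw": the turn about the tool's z in rad. A call has 1 to 5 rows; each row shifts and turns the commanded pose from where the row before left it, along the tool's axes as they then stand; what a row does not reach is not made up. A row lasts 1/10 s, in which the tool goes at most 50 mm and 8.59 degrees, less where a joint would pass 70% of its speed; a pose out of reach is approached as far as the arm can. A call with a gripper value outside its range is refused whole. "hand" is the finger opening in cm, from 0 to 8.54, set as the call begins (left out, the last holds). The fingers move at their own pace and stop on an object; "newtons" is the grip in N (left out, the last holds). Time passes only in rows, so rows that do not move let the fingers close. It gives the time, the measured TCP pose, the force, the opening and the grip force at its end, in the units of the state.
- r.sense(): the state, without advancing time (a new reading comes with each control period).
- vision.capture(name): name is "side" or "top" or "wrist"; returns (picture, depth): 480x640x3 uint8, red, green, blue; 480x640 float32, mm along the optical axis (not along the pixel's ray), 0 where there is no reading.
- vision.calibration(name): a dict with "mtx" (3x3 intrinsics, pixels), "origin" and "orientation" of the camera in the world. Camera axes: x right, y up, looking along -z (the intrinsics and any distortion apply to the point x, -y, -z); pixel columns grow to the right and rows downward; lengths in mm; the calibration is good to about 2 mm. A picture is of the moment at which its call begins: read the wrist's pose just before it. calibration takes no time and is no camera call; for the wrist camera it gives the pose at the moment of the call.
- r.hand_in(): hands the job in; it is judged then, once.
The state is a dict: "clock": time; "joint_pos": joint angles; "qd": joint speeds; "joint_efforts": joint torques, N m; "tcp_pos": TCP position; "orientation": TCP orientation; "force": force on the tool from outside, world axes, zero at the start; "wrist_torque": the same for the moment, N m; "grip_width": opening from 0.0 (shut) to 1.0 (fully open); "gripper_force": force on a finger pad.
Only numpy, scipy, OpenCV 4.12 (cv2) and the standard library are available. Lean on these libraries where they do the work, as an engineer would, in place of code of your own. Each camera call takes 0.05 s, during which the arm holds its last target. There are 200 camera calls.

### The job

Slide the lid of the storage chest all the way open to its stop, then lift every blue canister, also one already left in the green basket, to feel how much it weighs, and set it down without dropping it: those of 400 g or more belong standing upright inside the chest, the lighter ones standing upright in the green refill basket (within 50 g of the limit either place will do). When all are sorted slide the lid fully shut again, leave the red-capped glass jar inside the chest, and do not knock over the salt mill or the cup that stand among the canisters.

Things in the scene. Friction and masses are not known exactly. Their poses are not given: they have to be found in the camera images.
- chest: cream storage chest, fixed, left or right of the middle. Open front bay, nearest the robot: 175 mm (chest x) by 280 mm (y) inside, walls 10 mm thick and 128 mm high, floor 8 mm up. Behind it (chest +x) a closed half, 195 mm deep, 128 mm high, over which the lid slides. Origin: centre of the bay at worktop level; x points from the bay to the closed half, z up.
- lid (a joint): wooden sliding lid of the chest, 190 x 290 mm, 12 mm thick, on top of the chest walls (top 140 mm above the worktop): 0 m = shut over the bay, grows as it slides along chest +x, 0.185 m = fully open at its stop. Stiff enough to stay put; starts shut or a little open.
- lid_handle (a point): centre of the steel handle bar on the lid: bar 100 mm long along chest y, 12 mm thick along chest x, 14 mm high; centre 174 mm above the worktop, with free space below it down to the lid at 140 mm. Axes as the chest's. It moves with the lid.
- basket: green open refill basket, fixed, on the other side of the middle, turned a little: 190 mm (x) by 300 mm (y) outside, walls 6 mm thick and 50 mm high, floor about 6 mm thick. Origin: centre of the underside; z up.
- can_a: opaque dark blue round canister, one of up to five that look alike (may be absent): 68 mm diameter, body 72 mm tall, on it a fixed round wooden knob 26 mm in diameter (from 72 to 108 mm above the underside). Its contents, and so its weight (150 to 700 g in all), differ from run to run and cannot be seen. Origin: centre of the underside, z up.
- can_b: opaque dark blue round canister, one of up to five that look alike (may be absent): 68 mm diameter, body 72 mm tall, on it a fixed round wooden knob 26 mm in diameter (from 72 to 108 mm above the underside). Its contents, and so its weight (150 to 700 g in all), differ from run to run and cannot be seen. Origin: centre of the underside, z up.
- can_c: opaque dark blue round canister, one of up to five that look alike (may be absent): 68 mm diameter, body 72 mm tall, on it a fixed round wooden knob 26 mm in diameter (from 72 to 108 mm above the underside). Its contents, and so its weight (150 to 700 g in all), differ from run to run and cannot be seen. Origin: centre of the underside, z up.
- can_d: opaque dark blue round canister, one of up to five that look alike (may be absent): 68 mm diameter, body 72 mm tall, on it a fixed round wooden knob 26 mm in diameter (from 72 to 108 mm above the underside). Its contents, and so its weight (150 to 700 g in all), differ from run to run and cannot be seen. Origin: centre of the underside, z up.
- can_e: opaque dark blue round canister, one of up to five that look alike (may be absent): 68 mm diameter, body 72 mm tall, on it a fixed round wooden knob 26 mm in diameter (from 72 to 108 mm above the underside). Its contents, and so its weight (150 to 700 g in all), differ from run to run and cannot be seen. Origin: centre of the underside, z up.
- glass_jar: glass jar with a red cap standing inside the chest bay, 56 mm diameter, 95 mm tall; stays in the chest. Origin: centre of the underside.
- salt_mill: brass-coloured salt mill among the canisters, 44 mm diameter, 90 mm tall; not part of the job. Origin: centre of the underside.
- mug: white cup among the canisters, 66 mm diameter, 70 mm tall; not part of the job. Origin: centre of the underside.
Things that resemble listed ones, but are neither listed nor needed, are in the scene too. Leave any pink or purple look-alike of the can_d alone. Leave any pink look-alike of the can_b alone.

How it is judged:
By the outcome, as a careful person would: the job done as asked, in the order asked, and still so for the second after the job is handed in, with the robot touching nothing.
Of can_a, can_b, can_c, can_d, can_e only 4 to 5 are there at a start; the rules pass over those that are not, and their reading is None.
At some moment in a run one of can_a, can_b, can_c, can_d, can_e may be knocked a few centimetres aside while the robot is not near it.
It also fails if it takes over 210 s, if anything falls off the work surface, if the arm or the gripper's body presses on something with over 40 N, if the wrist force passes 120 N, or if a joint passes its speed limit or range.

## Working session

There is one attempt and no reset: what is moved stays moved. The work goes in short steps, Python scripts to look and compute and a tool call to move; the robot and the scene stay as the last step left them, time stands still between calls to the robot, and variables do not carry over. Pictures are saved under pics/ and viewed, at most 14 in all, crops included, and the job is handed in when it is done.

Besides the shell and the picture viewer there is one more tool, called as a command line: name --pt "numbers of a row" for each row, then --argument value for the rest. move_arm: Moves the arm, as the interface text tells. Its arguments: {"type":"object","properties":{"translation":{"type":"array","items":{"type":"array","items":{"type":"number"}}},"yaw":{"type":"array","items":{"type":"number"}},"hand":{"type":"number"},"newtons":{"type":"number"}},"required":["translation","yaw"]}

```bash
ls; mkdir -p pics; python3 - <<'E'
from cell import r, vision
import cv2,numpy as np
s=r.sense();print({k:np.round(v,3).tolist() for k,v in s.items()})
for n in("top","side"):
    p,d=vision.capture(n);cv2.imwrite(f"pics/{n}0.png",p[:,:,::-1]);np.save(f"pics/{n}0.npy",d)
    c=vision.calibration(n);print(n,{k:np.round(v,3).tolist() for k,v in c.items()}, (d>0).mean())
E
```

```text
pics
{'clock': 0.0, 'joint_pos': [-1.24, 0.384, 0.044, 1.6, -0.018, 1.161, -0.05], 'qd': [-0.003, 0.001, 0.001, -0.003, -0.001, 0.0, -0.001], 'joint_efforts': [-0.0, -43.345, 1.024, -24.951, 0.011, 0.011, -0.0], 'tcp_pos': [269.897, 590.321, 248.87], 'orientation': [[-0.909, 0.416, -0.001], [0.416, 0.909, -0.002], [-0.0, -0.003, -1.0]], 'force': [0.019, -0.194, -1.079], 'wrist_torque': [0.032, 0.041, -0.003], 'gripper_force': 0.0, 'grip_width': 1.004}
top {'mtx': [[569.822, 0.0, 322.892], [0.0, 569.822, 243.894], [0.0, 0.0, 1.0]], 'origin': [257.392, -44.265, 1201.354], 'orientation': [[0.075, 0.977, -0.2], [-0.997, 0.074, -0.01], [0.005, 0.201, 0.98]]} 0.99609375
side {'mtx': [[442.18, 0.0, 323.153], [0.0, 442.18, 239.714], [0.0, 0.0, 1.0]], 'origin': [1183.554, -199.884, 691.914], 'orientation': [[0.198, -0.612, 0.766], [0.98, 0.124, -0.154], [-0.001, 0.781, 0.624]]} 0.9960774739583333
```

View pics/top0.png

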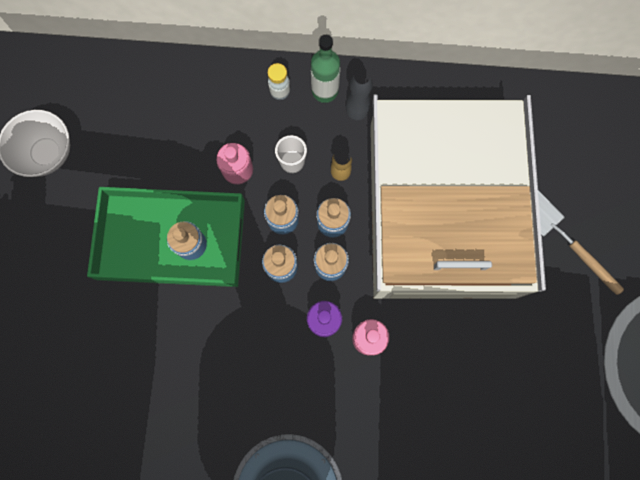

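View pics/side0.png

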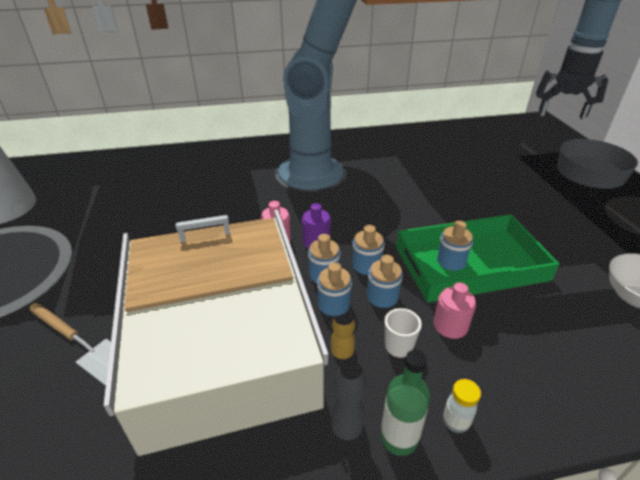

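Top view: lid nearly shut on the chest at right (handle at about 462,264). Blue canisters have knobs at about (281,207), (333,208), (279,256), (331,254), plus one in the basket at (184,232). Cup is at (291,153), mill at (341,165), and the pink and purple look-alikes are in front. The side view agrees.

```bash
cat > h.py <<'E'
import cv2,numpy as np
from cell import r, vision
def cloud(n,save=None):
    c=vision.calibration(n);p,d=vision.capture(n)
    if save: cv2.imwrite(f"pics/{save}.png",p[:,:,::-1])
    return p,pts(d,c),c
def pts(d,c):
    K=c["mtx"];v,u=np.mgrid[:480,:640]
    P=np.stack([(u-K[0,2])/K[0,0]*d,-(v-K[1,2])/K[1,1]*d,-d],-1)@np.array(c["orientation"]).T+np.array(c["origin"])
    P[d<=0]=np.nan;return P
def ray(c,u,v,z):
    K=c["mtx"];w=np.array(c["orientation"])@np.array([(u-K[0,2])/K[0,0],-(v-K[1,2])/K[1,1],-1]);o=np.array(c["origin"])
    return o+w*(z-o[2])/w[2]
def blobs(m,amin=20):
    n,l,s,ce=cv2.connectedComponentsWithStats(m.astype(np.uint8),connectivity=4)
    return [(l==i) for i in range(1,n) if s[i,4]>=amin]
def circ(P):  # circle fit xy
    A=np.c_[2*P[:,:2],np.ones(len(P))];x=np.linalg.lstsq(A,(P[:,:2]**2).sum(1),rcond=None)[0]
    return x[0],x[1],np.sqrt(x[2]+x[0]**2+x[1]**2)
def knobs(n,p,P,lo=100,hi=120):
    hsv=cv2.cvtColor(p,cv2.COLOR_RGB2HSV);z=P[...,2]
    wood=(hsv[...,0]>5)&(hsv[...,0]<25)&(hsv[...,1]>60)&(hsv[...,2]>60)
    out=[]
    for b in blobs(wood&(z>lo)&(z<hi)&(P[...,0]<800)&(P[...,0]>350)):
        Q=P[b];out.append(np.r_[(Q[:,:2].min(0)+Q[:,:2].max(0))/2,np.nanmedian(Q[:,2]),np.ptp(Q[:,:2],axis=0),b.sum()])
    return np.array(out)
E
python3 - <<'E'
from h import *
np.set_printoptions(suppress=True,precision=1)
for n in("top","side"):
    p=cv2.imread(f"pics/{n}0.png")[:,:,::-1].copy();c=vision.calibration(n);P=pts(np.load(f"pics/{n}0.npy"),c);z=P[...,2]
    print(n);print(knobs(n,p,P))
    hsv=cv2.cvtColor(p,cv2.COLOR_RGB2HSV)
    g=(hsv[...,0]>50)&(hsv[...,0]<80)&(hsv[...,1]>120)&(P[...,0]<750)
    for lo,hi in((2,14),(44,56)):
        for b in blobs(g&(z>lo)&(z<hi),150):
            Q=P[b];print("green",lo,Q.min(0),Q.max(0),np.median(Q[:,2]),[np.round(a,2) for a in cv2.minAreaRect(Q[:,:2].astype(np.float32))])
    Q=P[g&(z>44)&(z<56)];print("rim",cv2.minAreaRect(Q[:,:2].astype(np.float32)),np.median(Q[:,2]))
    for b in blobs((z>160)&(z<185)&(P[...,1]<-80)&(P[...,1]>-500)&(P[...,0]<800),20):
        Q=P[b];print("handle",Q.mean(0),Q.min(0),Q.max(0),cv2.minAreaRect(Q[:,:2].astype(np.float32)))
    Y=P[...,1];lid=(z>134)&(z<146)&(Y<-80)&(Y>-500)&(P[...,0]<800)&(hsv[...,1]>60)
    Q=P[max(blobs(lid),key=np.sum)];print("lid",np.median(Q[:,2]),cv2.minAreaRect(Q[:,:2].astype(np.float32)))
    ch=(z>120)&(z<150)&(Y<-60)&(Y>-500)&(P[...,0]<950)
    Q=P[max(blobs(ch),key=np.sum)];print("chest",cv2.minAreaRect(Q[:,:2].astype(np.float32)))
    for nm,m in(("mill",(z>80)&(z<95)),("cup",(z>62)&(z<74)),):
        for b in blobs(m&(P[...,0]>500)&(P[...,0]<750)&(abs(Y+10)<110),25):
            Q=P[b];print(nm,Q.mean(0),np.ptp(Q,axis=0),p[b].mean(0))
E
```

```text
top
[[552.1  59.9 107.9  24.7  24.1 137. ]
 [553.6 -47.6 108.4  25.3  24.2 135. ]
 [480.2 249.1 113.7  26.   23.7 150. ]
 [458.4 -50.3 107.8  23.8  24.  137. ]
 [448.4  54.3 107.9  25.4  24.4 139. ]]
green 2 [402.2 156.3   2. ] [583.3 443.4  13.9] 6.781837690930388 [array([493. , 300.1]), array([174.4, 284.2]), np.float64(1.54)]
green 44 [390.3 142.2  44. ] [587.6 447.5  55.8] 50.04277080621466 [array([489.8, 295. ]), array([191.7, 301.3]), np.float64(1.47)]
rim ((489.7737121582031, 294.984130859375), (191.74468994140625, 301.3382568359375), 1.4739662408828735) 50.04277080621466
handle [ 448.4 -290.2  179.7] [ 440.4 -342.   160.7] [ 457.8 -241.1  184.8] ((448.93450927734375, -291.7469482421875), (11.25769329071045, 101.10406494140625), 4.4939188957214355)
lid 140.39017878902882 ((514.951416015625, -287.7098388671875), (189.6334686279297, 291.1578369140625), 4.338043212890625)
chest ((601.8184814453125, -280.9917297363281), (390.9697570800781, 313.9649963378906), 4.312735557556152)
mill [657.6 -56.2  85.1] [18.9 37.6 13.3] [122.3 101.2  60.8]
mill [543.  -41.2  84.3] [17.8 32.2 13.6] 
[... 1363 characters left out ...]
6274414, 99.56767272949219), 4.897465229034424)
lid 141.6395208524815 ((515.7189331054688, -289.8642578125), (195.07257080078125, 288.759765625), 4.324221134185791)
chest ((602.092041015625, -282.9837646484375), (392.8988342285156, 312.8638610839844), 4.277500152587891)
mill [558.5  52.   85.8] [33.6 41.7 14.9] [145.3 117.8  82.1]
mill [562.7 -53.1  87. ] [27.7 28.9 14.5] [132.8 108.   75.7]
mill [684.5 -62.8  85.5] [25.9 36.9 12.5] [112.2  91.7  45. ]
cup [575.2  49.3  68.9] [51.5 68.8 11.8] [110.5 118.7 126.2]
cup [578.1 -55.6  69.1] [44.8 68.9 11.9] [110.1 118.5 125.6]
cup [685.9  49.1  68.5] [65.5 65.7 11.4] [188.7 185.7 179.9]
cup [686.9 -64.2  69. ] [18.9 35.1 11.7] [116.9  94.9  44.5]
```

move_arm --pt "0 0 0" --pt "0 0 0" --pt "0 0 0" --pt "0 0 0" --yaw '[0.133,0.133,0.133,0.133]'

```text
clock: 0.5
tcp_pos: [270.0, 590.7, 249.4]
orientation: [[-0.568, 0.823, -0.001], [0.823, 0.568, -0.002], [-0.001, -0.001, -1.0]]
force: [-0.6, -0.3, -0.0]
grip_width: 0.997
gripper_force: 0.0
```

move_arm --pt "0 0 0" --pt "0 0 0" --pt "0 0 0" --pt "0 0 0" --yaw '[0.133,0.133,0.133,0.135]'

```text
clock: 0.9
tcp_pos: [270.0, 590.7, 249.4]
orientation: [[-0.071, 0.998, -0.001], [0.998, 0.071, -0.001], [-0.001, -0.001, -1.0]]
force: [-1.1, 0.1, -0.0]
grip_width: 1.0
gripper_force: 0.0
```

move_arm --pt "-3 4 0" --pt "-3 4 0" --pt "-3 4 0" --pt "-3 4 0" --pt "-4 2 0" --yaw '[0,0,0,0,0]'

```text
clock: 1.4
tcp_pos: [465.1, 443.8, 249.7]
orientation: [[-0.074, 0.997, 0.002], [0.997, 0.074, -0.0], [-0.001, 0.002, -1.0]]
force: [1.1, 0.8, -0.3]
grip_width: 0.997
gripper_force: 0.0
```

move_arm --pt "-5 0 0" --pt "-5 0 0" --pt "-5 0 0" --pt "-5 0 0" --pt "-5 0 0" --yaw '[0,0,0,0,0]'

```text
clock: 1.9
tcp_pos: [480.3, 193.8, 249.8]
orientation: [[-0.076, 0.997, -0.001], [0.997, 0.076, -0.0], [-0.0, -0.001, -1.0]]
force: [1.3, -0.2, 0.9]
grip_width: 0.999
gripper_force: 0.0
```

move_arm --pt "-5 0 0" --pt "-5 0 0" --pt "-5 0 0" --pt "0 0 0" --yaw '[0,0,0,0]'

```text
clock: 2.3
tcp_pos: [492.0, 37.0, 250.2]
orientation: [[-0.062, 0.998, -0.0], [0.998, 0.062, -0.003], [-0.003, -0.0, -1.0]]
force: [0.2, -0.1, -0.2]
grip_width: 0.997
gripper_force: 0.0
```

move_arm --pt "-4.7 -1 0" --pt "-4.7 -1 0" --pt "-4.7 -1 0" --pt "-4.7 -1 0" --pt "-4.7 -1 0" --yaw '[0,0,0,0,0]'

```text
clock: 2.8
tcp_pos: [459.7, -192.7, 250.1]
orientation: [[-0.077, 0.997, 0.0], [0.997, 0.077, 0.001], [0.001, 0.0, -1.0]]
force: [1.1, -0.5, 0.5]
grip_width: 0.993
gripper_force: 0.0
```

move_arm --pt "-4.7 -1 0" --pt "-4.4 -0.5 0" --pt "0 0 0" --yaw '[0,0,0]'

```text
clock: 3.1
tcp_pos: [449.6, -290.9, 250.8]
orientation: [[-0.064, 0.998, -0.001], [0.998, 0.064, -0.006], [-0.006, -0.001, -1.0]]
force: [-0.2, -0.4, 0.3]
grip_width: 1.002
gripper_force: 0.0
```

```bash
cat >> h.py <<'E'
def sample(n=10):
    F=[];T=[]
    for i in range(n):
        vision.capture("wrist");s=r.sense();F.append(s["force"]);T.append(s["joint_efforts"])
    return np.array(F),np.array(T)
E
python3 - <<'E'
from h import *
np.set_printoptions(suppress=True,precision=2)
F,T=sample(8);print(F.mean(0),F.std(0));print(T.mean(0),T.std(0));s=r.sense();print(s['tcp_pos'],s['orientation'],s['clock'])
E
```

```text
[ 0.26  0.26 -0.02] [0.3  0.45 0.48]
[  0.76 -24.01   4.7  -24.04   0.08  -0.03   0.01] [0.49 0.1  0.44 0.14 0.06 0.04 0.03]
[ 452.88 -281.67  250.11] [[-0.08  1.    0.  ]
 [ 1.    0.08  0.  ]
 [ 0.    0.   -1.  ]] 3.5
```

move_arm --pt "-1.1 -0.3 2.5" --pt "0 0 2.5" --pt "0 0 2.6" --pt "0 0 0" --pt "0 0 0" --yaw '[0,0,0,0,0]'

```text
clock: 4.0
tcp_pos: [450.2, -294.1, 174.4]
orientation: [[-0.077, 0.997, -0.001], [0.997, 0.077, 0.0], [0.0, -0.001, -1.0]]
force: [0.6, -0.4, 0.4]
grip_width: 1.004
gripper_force: 0.0
```

move_arm --pt "0 0 0" --pt "0 0 0" --pt "0 0 0" --pt "0 0 0" --pt "0 0 0" --yaw '[0,0,0,0,0]' --hand 0.5 --newtons 50

```text
clock: 4.5
tcp_pos: [450.4, -294.8, 174.6]
orientation: [[-0.076, 0.997, 0.001], [0.997, 0.076, -0.0], [-0.0, 0.001, -1.0]]
force: [6.3, 1.5, 1.2]
grip_width: 0.142
gripper_force: 3.6
```

move_arm --pt "0 0 0" --pt "0 0 0" --pt "0 0 0" --pt "0 0 0" --yaw '[0,0,0,0]'

```text
clock: 4.9
tcp_pos: [450.4, -294.8, 174.7]
orientation: [[-0.076, 0.997, 0.001], [0.997, 0.076, 0.0], [0.0, 0.001, -1.0]]
force: [-0.6, 2.1, 4.9]
grip_width: 0.13
gripper_force: 49.8
```

move_arm --pt "0 1 0" --pt "0 2 0" --pt "0 2 0" --pt "0 2 0" --pt "0 2 0" --yaw '[0,0,0,0,0]'

```text
clock: 5.4
tcp_pos: [539.1, -288.1, 174.8]
orientation: [[-0.075, 0.997, -0.003], [0.997, 0.075, 0.001], [0.001, -0.003, -1.0]]
force: [-5.0, 2.1, 8.5]
grip_width: 0.126
gripper_force: 50.3
```

move_arm --pt "0 2 0" --pt "0 2 0" --pt "0 2 0" --pt "0 1 0" --pt "0 0 0" --yaw '[0,0,0,0,0]'

```text
clock: 5.9
tcp_pos: [612.1, -282.6, 174.8]
orientation: [[-0.077, 0.997, 0.003], [0.997, 0.077, -0.002], [-0.002, 0.003, -1.0]]
force: [2.9, 0.3, 2.6]
grip_width: 0.131
gripper_force: 49.5
```

move_arm --pt "0 0.4 0" --pt "0 0.4 0" --pt "0 0 0" --yaw '[0,0,0]'

```text
clock: 6.2
tcp_pos: [617.3, -282.3, 174.8]
orientation: [[-0.076, 0.997, -0.0], [0.997, 0.076, 0.0], [0.0, -0.0, -1.0]]
force: [-0.5, 0.9, 4.9]
grip_width: 0.131
gripper_force: 49.9
```

move_arm --pt "0 0.3 0" --pt "0 0.3 0" --pt "0 0 0" --yaw '[0,0,0]'

```text
clock: 6.5
tcp_pos: [622.5, -281.9, 174.8]
orientation: [[-0.075, 0.997, -0.002], [0.997, 0.075, 0.001], [0.001, -0.002, -1.0]]
force: [-2.3, 1.1, 6.9]
grip_width: 0.131
gripper_force: 50.1
```

move_arm --pt "0 0.3 0" --pt "0 0 0" --yaw '[0,0]'

```text
clock: 6.7
tcp_pos: [622.5, -281.9, 174.8]
orientation: [[-0.074, 0.997, -0.008], [0.997, 0.074, 0.003], [0.003, -0.008, -1.0]]
force: [-8.2, 1.9, 11.1]
grip_width: 0.129
gripper_force: 50.6
```

move_arm --pt "0 0.3 0" --pt "0 0.3 0" --pt "0 0 0" --yaw '[0,0,0]'

```text
clock: 7.0
tcp_pos: [622.6, -281.9, 174.8]
orientation: [[-0.072, 0.997, -0.02], [0.997, 0.072, 0.006], [0.008, -0.019, -1.0]]
force: [-18.5, 6.1, 18.6]
grip_width: 0.127
gripper_force: 51.5
```

move_arm --pt "0 -0.8 0" --pt "0 0 0" --yaw '[0,0]'

```text
clock: 7.2
tcp_pos: [622.4, -281.9, 174.8]
orientation: [[-0.074, 0.997, -0.002], [0.997, 0.074, 0.001], [0.001, -0.002, -1.0]]
force: [-5.0, 1.1, 7.4]
grip_width: 0.132
gripper_force: 50.3
```

move_arm --pt "0 0 0" --pt "0 0 0" --pt "0 0 0" --pt "0 0 0" --pt "0 0 -1" --yaw '[0,0,0,0,0]' --hand 6 --newtons 30

```text
clock: 7.7
tcp_pos: [623.5, -280.6, 182.5]
orientation: [[-0.076, 0.997, -0.004], [0.997, 0.076, 0.001], [0.002, -0.004, -1.0]]
force: [0.7, -0.0, -0.7]
grip_width: 0.703
gripper_force: 0.0
```

move_arm --pt "0 0 -3" --pt "0 0 -4" --pt "4 -2 -3" --pt "5 0 0" --pt "5 0 0" --yaw '[0,0,0,0,0]'

```text
clock: 8.2
tcp_pos: [595.8, -147.0, 284.8]
orientation: [[-0.072, 0.997, 0.005], [0.997, 0.072, -0.001], [-0.001, 0.005, -1.0]]
force: [1.5, 0.6, -1.4]
grip_width: 0.7
gripper_force: 0.0
```

move_arm --pt "4 -3 0" --pt "4 -3 0" --pt "3 -3 0" --pt "3 -3 0" --pt "0 0 0" --yaw '[0,0,0,0,0]'

```text
clock: 8.7
tcp_pos: [461.2, -11.5, 281.6]
orientation: [[-0.083, 0.997, -0.003], [0.996, 0.083, 0.005], [0.006, -0.003, -1.0]]
force: [0.1, 0.0, 0.3]
grip_width: 0.7
gripper_force: 0.0
```

```bash
python3 - <<'E'
from h import *
np.set_printoptions(suppress=True,precision=1)
for n in("top","side"):
    p,P,c=cloud(n,n+"1");z=P[...,2];np.save(f"pics/{n}1P.npy",P)
    print(n);print(knobs(n,p,P))
    hsv=cv2.cvtColor(p,cv2.COLOR_RGB2HSV)
    red=((hsv[...,0]<6)|(hsv[...,0]>172))&(hsv[...,1]>120)&(P[...,1]<-120)&(P[...,1]>-460)
    for b in blobs(red,15): Q=P[b];print("red",Q.mean(0),Q.min(0),Q.max(0),b.sum())
    for b in blobs((z>160)&(z<185)&(P[...,1]<-200)&(P[...,1]>-400)&(P[...,0]<800)&(P[...,0]>560),20):
        Q=P[b];print("handle",(Q.min(0)+Q.max(0))/2)
s=r.sense();print(s['tcp_pos'],s['clock'])
E
```

```text
top
[[479.9 249.2 113.8  25.   24.3 148. ]]
red [ 553.9 -376.   100.4] [ 530.2 -425.     6.6] [ 587.4 -350.3  109.9] 503
handle [ 619.9 -278.9  172.7]
side
[[481.1 246.7 113.2  25.1  24.8 122. ]
 [449.8  50.9 108.5  26.   25.7  99. ]
 [461.8 -52.  108.6  24.8  24.6 100. ]
 [554.4  57.5 108.8  24.1  24.9 120. ]
 [556.1 -50.3 108.6  24.1  24.7 124. ]]
red [ 543.4 -380.5  101.1] [ 428.8 -434.9    8.5] [ 560.9 -354.9  107.5] 231
handle [ 623.2 -281.3  172.4]
[465.3 -15.2 282.9] 8.8
```

View pics/top1.png

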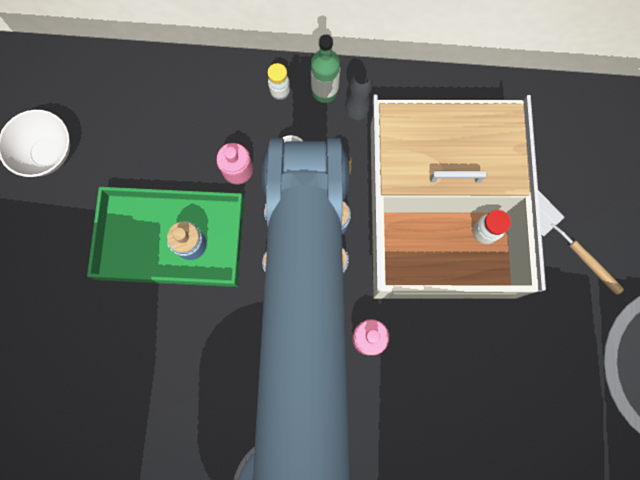

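Top view: lid sits over the closed half and the bay is open. The jar's red cap is at (497,222), in the right rear of the bay, so the left and middle of the bay are free. Now the first canister, D.

move_arm --pt "-3.6 -0.7 0" --pt "0 0 5" --pt "0 0 5" --pt "0 0 4" --pt "0 0 0" --yaw '[0,0,0,0,0]' --hand 7

```text
clock: 9.3
tcp_pos: [457.3, -54.3, 137.7]
orientation: [[-0.073, 0.997, -0.012], [0.997, 0.073, -0.005], [-0.005, -0.012, -1.0]]
force: [-0.5, -0.3, 0.0]
grip_width: 0.817
gripper_force: 0.0
```

move_arm --pt "0 0 2.5" --pt "0 0 2.3" --pt "0 0 0" --pt "0 0 0" --yaw '[0,0,0,0]'

```text
clock: 9.7
tcp_pos: [463.1, -53.0, 96.0]
orientation: [[-0.075, 0.997, 0.003], [0.997, 0.075, -0.001], [-0.001, 0.003, -1.0]]
force: [0.3, -0.0, 1.2]
grip_width: 0.82
gripper_force: 0.0
```

move_arm --pt "0 0 0" --pt "0 0 0" --pt "0 0 0" --pt "0 0 0" --pt "0 0 0" --yaw '[0,0,0,0,0]' --hand 1 --newtons 40

```text
clock: 10.2
tcp_pos: [461.5, -52.0, 95.1]
orientation: [[-0.076, 0.997, 0.001], [0.997, 0.076, 0.001], [0.001, 0.001, -1.0]]
force: [-2.0, -0.6, 7.1]
grip_width: 0.287
gripper_force: 38.9
```

move_arm --pt "0 0 0" --pt "0 0 0" --pt "0 0 -1" --pt "0 0 -2" --pt "0 0 -3" --yaw '[0,0,0,0,0]'

```text
clock: 10.7
tcp_pos: [458.5, -52.0, 153.3]
orientation: [[-0.076, 0.997, -0.006], [0.997, 0.076, -0.001], [-0.001, -0.006, -1.0]]
force: [-0.3, 1.0, -3.1]
grip_width: 0.292
gripper_force: 39.8
```

move_arm --pt "0 0 -4" --pt "0 0 -4" --pt "0 0 -3" --pt "0 0 0" --pt "0 0 0" --yaw '[0,0,0,0,0]'

```text
clock: 11.2
tcp_pos: [460.5, -52.0, 264.0]
orientation: [[-0.076, 0.997, 0.0], [0.997, 0.076, 0.001], [0.001, 0.0, -1.0]]
force: [-0.8, 1.4, -3.3]
grip_width: 0.292
gripper_force: 40.1
```

```bash
cat > w.py <<'E'
from h import *
np.set_printoptions(suppress=True,precision=2)
F,T=sample(12);print(F.mean(0),F.std(0),"grams",-F[:,2].mean()/9.81e-3,"+-",F[:,2].std()/9.81e-3/12**.5);print(T.mean(0));s=r.sense();print(s['tcp_pos'],s['orientation'][:,1],s['clock'],s['grip_width'])
E
python3 w.py
```

```text
[ 0.01  0.01 -3.54] [0.48 0.37 0.46] grams 361.06354064884687 +- 13.484695566138074
[  0.   -15.7   -0.44 -26.11   0.02   0.    -0.  ]
[461.06 -52.11 263.98] [ 1.    0.08 -0.  ] 11.8 0.2947509160859786
```

move_arm --pt "2 0.5 0" --pt "4.3 1.1 0" --pt "4.5 1.2 0" --pt "4.5 1.2 0" --pt "4.5 1.2 0" --yaw '[0,0,0,0,0]'

```text
clock: 12.3
tcp_pos: [498.1, 151.3, 264.2]
orientation: [[-0.076, 0.997, 0.0], [0.997, 0.076, 0.0], [0.0, 0.0, -1.0]]
force: [0.1, -0.1, -3.4]
grip_width: 0.29
gripper_force: 40.0
```

move_arm --pt "4.5 1.2 0" --pt "4.5 1.2 0" --pt "4.5 1.2 0" --pt "3.7 0.8 0" --pt "2 0.3 0" --yaw '[0,0,0,0,0]'

```text
clock: 12.8
tcp_pos: [528.9, 350.6, 263.2]
orientation: [[-0.083, 0.997, -0.001], [0.997, 0.083, 0.002], [0.002, -0.0, -1.0]]
force: [-0.3, 1.2, -4.4]
grip_width: 0.294
gripper_force: 39.9
```

move_arm --pt "0 0 0" --pt "0 0 4" --pt "0 0 4" --pt "0 0 4" --pt "0 0 0" --yaw '[0,0,0,0,0]'

```text
clock: 13.3
tcp_pos: [524.9, 340.4, 137.0]
orientation: [[-0.076, 0.997, -0.012], [0.997, 0.075, -0.01], [-0.009, -0.013, -1.0]]
force: [-2.0, -0.9, -4.2]
grip_width: 0.292
gripper_force: 40.6
```

move_arm --pt "0 0 0" --pt "0 0 0" --yaw '[0,0]'

```text
clock: 13.5
tcp_pos: [532.4, 344.9, 146.9]
orientation: [[-0.075, 0.997, 0.004], [0.997, 0.075, 0.003], [0.002, 0.005, -1.0]]
force: [0.6, -0.1, -2.4]
grip_width: 0.293
gripper_force: 40.6
```

move_arm --pt "0 0 1.5" --pt "0 0 1.5" --pt "0 0 0.7" --pt "0 0 0" --pt "0 0 0" --yaw '[0,0,0,0,0]'

```text
clock: 14.0
tcp_pos: [529.9, 344.2, 106.6]
orientation: [[-0.076, 0.997, -0.001], [0.997, 0.076, -0.001], [-0.001, -0.001, -1.0]]
force: [-0.2, 0.4, -2.8]
grip_width: 0.291
gripper_force: 40.7
```

move_arm --pt "0 0 0.3" --pt "0 0 0" --pt "0 0 0" --yaw '[0,0,0]'

```text
clock: 14.3
tcp_pos: [530.3, 344.4, 104.4]
orientation: [[-0.076, 0.997, 0.0], [0.997, 0.076, 0.0], [0.0, 0.0, -1.0]]
force: [0.0, -1.3, -3.5]
grip_width: 0.293
gripper_force: 40.7
```

move_arm --pt "0 0 0.3" --pt "0 0 0" --pt "0 0 0" --yaw '[0,0,0]'

```text
clock: 14.6
tcp_pos: [530.5, 344.6, 101.3]
orientation: [[-0.076, 0.997, 0.001], [0.997, 0.076, 0.0], [0.0, 0.001, -1.0]]
force: [0.2, -0.3, -2.3]
grip_width: 0.294
gripper_force: 40.7
```

move_arm --pt "0 0 0.2" --pt "0 0 0" --pt "0 0 0" --yaw '[0,0,0]'

```text
clock: 14.9
tcp_pos: [530.7, 344.7, 101.3]
orientation: [[-0.076, 0.997, 0.0], [0.997, 0.076, 0.001], [0.001, 0.0, -1.0]]
force: [-2.5, -0.7, 6.6]
grip_width: 0.291
gripper_force: 41.7
```

move_arm --pt "0 0 0" --pt "0 0 0" --pt "0 0 0" --pt "0 0 0" --pt "0 0 -1" --yaw '[0,0,0,0,0]' --hand 6

```text
clock: 15.4
tcp_pos: [528.9, 343.6, 107.7]
orientation: [[-0.076, 0.997, -0.003], [0.997, 0.076, -0.002], [-0.002, -0.003, -1.0]]
force: [0.2, -0.2, -1.8]
grip_width: 0.701
gripper_force: 0.0
```

move_arm --pt "0 0 -3" --pt "0 0 -4" --pt "-3 -2 0" --pt "-3.3 -1.9 0" --pt "-3 -1.8 0" --yaw '[0,0,0,0,0]' --hand 7

```text
clock: 15.9
tcp_pos: [480.4, 246.0, 180.2]
orientation: [[-0.076, 0.997, 0.001], [0.997, 0.076, 0.001], [0.001, 0.001, -1.0]]
force: [-0.1, 0.6, 0.7]
grip_width: 0.825
gripper_force: 0.0
```

move_arm --pt "0 0 0" --pt "0 0 0" --pt "0 0 0" --pt "0 0 0" --yaw '[0,0,0,0]'

```text
clock: 16.3
tcp_pos: [481.0, 248.9, 179.6]
orientation: [[-0.078, 0.997, 0.001], [0.997, 0.078, 0.001], [0.001, 0.001, -1.0]]
force: [0.8, 0.0, 0.3]
grip_width: 0.821
gripper_force: 0.0
```

```bash
cat > look.py <<'E'
from h import *
import sys
np.set_printoptions(suppress=True,precision=1)
for n in("top","side"):
    p,P,c=cloud(n,n+sys.argv[1]); print(n);print(knobs(n,p,P)[:,:3])
s=r.sense();print(s['tcp_pos'],s['clock'],s['orientation'][:,1])
E
python3 look.py 2
```

```text
top
[[552.   59.9 107.7]
 [553.6 -47.6 107.9]
 [480.1 248.5 114.2]
 [448.3  54.2 108.4]]
side
[[483.  246.5 112.9]
 [450.5  51.2 108.7]
 [530.7 341.5 112.7]
 [553.3  57.7 108.2]
 [554.4 -49.8 108.5]]
[480.8 248.4 179.2] 16.4 [1.  0.1 0. ]
```

Placed well. Grasp C: down from 179 to 101.

move_arm --pt "0 0 3" --pt "0 0 3" --pt "0 0 1.8" --pt "0 0 0" --pt "0 0 0" --yaw '[0,0,0,0,0]'

```text
clock: 16.9
tcp_pos: [480.7, 247.6, 101.1]
orientation: [[-0.076, 0.997, -0.0], [0.997, 0.076, -0.001], [-0.001, -0.0, -1.0]]
force: [0.3, 0.4, 1.0]
grip_width: 0.819
gripper_force: 0.0
```

move_arm --pt "0 0 0" --pt "0 0 0" --pt "0 0 0" --pt "0 0 0" --pt "0 0 0" --yaw '[0,0,0,0,0]' --hand 1

```text
clock: 17.4
tcp_pos: [481.1, 247.8, 102.3]
orientation: [[-0.076, 0.997, 0.001], [0.997, 0.076, 0.001], [0.001, 0.001, -1.0]]
force: [-2.0, -1.2, 6.5]
grip_width: 0.29
gripper_force: 39.7
```

move_arm --pt "0 0 0" --pt "0 0 0" --pt "0 0 -1" --pt "0 0 -2" --pt "0 0 -3" --yaw '[0,0,0,0,0]'

```text
clock: 17.9
tcp_pos: [478.2, 246.0, 159.8]
orientation: [[-0.076, 0.997, -0.005], [0.997, 0.076, -0.004], [-0.003, -0.005, -1.0]]
force: [0.4, 0.1, -2.0]
grip_width: 0.291
gripper_force: 39.5
```

move_arm --pt "0 0 -4" --pt "0 0 -4" --pt "0 0 -2" --pt "0 0 0" --pt "0 0 0" --yaw '[0,0,0,0,0]'

```text
clock: 18.4
tcp_pos: [479.6, 246.9, 260.4]
orientation: [[-0.076, 0.997, -0.001], [0.997, 0.076, -0.0], [-0.0, -0.001, -1.0]]
force: [-0.2, 0.7, -2.4]
grip_width: 0.29
gripper_force: 39.6
```

```bash
python3 w.py
```

```text
[-0.04 -0.01 -2.18] [0.42 0.33 0.37] grams 221.95517047682318 +- 10.947271649784577
[  0.01 -28.58   3.05 -25.36   0.01   0.     0.  ]
[480.43 247.25 261.01] [ 1.    0.08 -0.  ] 19.0 0.2916820341143333
```

move_arm --pt "0 0 3" --pt "0 0 4" --pt "0 0 4" --pt "0 0 2" --pt "0 0 0" --yaw '[0,0,0,0,0]'

```text
clock: 19.5
tcp_pos: [477.5, 245.8, 127.7]
orientation: [[-0.076, 0.997, -0.006], [0.997, 0.076, -0.005], [-0.005, -0.007, -1.0]]
force: [-0.7, 0.2, -1.8]
grip_width: 0.292
gripper_force: 39.8
```

move_arm --pt "0 0 1" --pt "0 0 1" --pt "0 0 0.4" --pt "0 0 0" --pt "0 0 0" --yaw '[0,0,0,0,0]'

```text
clock: 20.0
tcp_pos: [480.8, 247.5, 107.7]
orientation: [[-0.076, 0.997, 0.001], [0.997, 0.076, 0.001], [0.001, 0.001, -1.0]]
force: [0.8, -0.1, -1.9]
grip_width: 0.29
gripper_force: 39.9
```

move_arm --pt "0 0 0.3" --pt "0 0 0" --pt "0 0 0" --yaw '[0,0,0]'

```text
clock: 20.3
tcp_pos: [480.4, 247.3, 104.2]
orientation: [[-0.076, 0.997, 0.0], [0.997, 0.076, 0.0], [0.0, 0.0, -1.0]]
force: [-0.3, -0.4, -1.6]
grip_width: 0.288
gripper_force: 39.9
```

move_arm --pt "0 0 0.2" --pt "0 0 0" --pt "0 0 0" --yaw '[0,0,0]'

```text
clock: 20.6
tcp_pos: [480.7, 247.4, 102.4]
orientation: [[-0.076, 0.997, 0.001], [0.997, 0.076, 0.0], [0.0, 0.001, -1.0]]
force: [-0.3, -0.5, -0.9]
grip_width: 0.291
gripper_force: 39.9
```

move_arm --pt "0 0 0.2" --pt "0 0 0" --pt "0 0 0" --yaw '[0,0,0]'

```text
clock: 20.9
tcp_pos: [480.9, 247.5, 102.3]
orientation: [[-0.076, 0.997, -0.001], [0.997, 0.076, 0.001], [0.001, -0.001, -1.0]]
force: [-3.8, -2.0, 13.0]
grip_width: 0.292
gripper_force: 41.2
```

move_arm --pt "0 0 -0.1" --pt "0 0 0" --pt "0 0 0" --pt "0 0 0" --pt "0 0 -1" --yaw '[0,0,0,0,0]' --hand 6

```text
clock: 21.4
tcp_pos: [479.0, 246.6, 109.9]
orientation: [[-0.076, 0.997, -0.003], [0.997, 0.076, -0.002], [-0.002, -0.003, -1.0]]
force: [0.3, 0.0, 0.2]
grip_width: 0.703
gripper_force: 0.0
```

move_arm --pt "0 0 -3" --pt "0 0 -4" --pt "-4 -1 0" --pt "-4.5 -1 0" --pt "-4.5 -1 0" --yaw '[0,0,0,0,0]' --hand 7

```text
clock: 21.9
tcp_pos: [460.6, 114.4, 182.2]
orientation: [[-0.077, 0.997, 0.002], [0.997, 0.077, 0.001], [0.001, 0.002, -1.0]]
force: [0.3, -0.0, 0.7]
grip_width: 0.817
gripper_force: 0.0
```

move_arm --pt "-4.2 -1 0" --pt "-2 -0.6 0" --pt "0 0 0" --pt "0 0 0" --pt "0 0 0" --yaw '[0,0,0,0,0]'

```text
clock: 22.4
tcp_pos: [449.6, 53.9, 181.5]
orientation: [[-0.078, 0.997, 0.001], [0.997, 0.078, 0.001], [0.0, 0.001, -1.0]]
force: [-0.1, 0.3, -0.5]
grip_width: 0.82
gripper_force: 0.0
```

```bash
python3 look.py 3
```

```text
top
[[528.4 346.8 113.1]
 [553.6 -47.7 108.4]
 [479.8 249.3 113.7]
 [445.7  17.1 108.3]]
side
[[481.8 246.1 112.8]
 [448.   13.4 108.3]
 [530.2 341.6 113.2]
 [553.2  57.2 108.4]
 [554.7 -50.2 108.7]]
[449.5  53.9 181.3] 22.5 [1.  0.1 0. ]
```

Canister E was knocked aside to (447,15), so I correct for it.

move_arm --pt "-2 -0.3 0" --pt "-1.8 -0.2 0" --pt "0 0 2" --pt "0 0 3" --pt "0 0 1" --yaw '[0,0,0,0,0]'

```text
clock: 23.0
tcp_pos: [445.4, 14.8, 119.0]
orientation: [[-0.078, 0.997, -0.004], [0.997, 0.078, -0.002], [-0.001, -0.004, -1.0]]
force: [-0.1, 0.2, 0.1]
grip_width: 0.821
gripper_force: 0.0
```

move_arm --pt "0 0 1.5" --pt "0 0 1.2" --pt "0 0 0" --pt "0 0 0" --yaw '[0,0,0,0]'

```text
clock: 23.4
tcp_pos: [447.2, 14.2, 94.3]
orientation: [[-0.076, 0.997, -0.0], [0.997, 0.076, -0.0], [-0.0, -0.0, -1.0]]
force: [1.1, 0.3, 0.3]
grip_width: 0.822
gripper_force: 0.0
```

move_arm --pt "0 0 0" --pt "0 0 0" --pt "0 0 0" --pt "0 0 0" --pt "0 0 0" --yaw '[0,0,0,0,0]' --hand 1

```text
clock: 23.9
tcp_pos: [447.2, 14.2, 94.7]
orientation: [[-0.076, 0.997, 0.0], [0.997, 0.076, 0.001], [0.001, 0.0, -1.0]]
force: [-2.5, -0.2, 7.5]
grip_width: 0.289
gripper_force: 39.0
```

move_arm --pt "0 0 0" --pt "0 0 0" --pt "0 0 -1" --pt "0 0 -2" --pt "0 0 -3" --yaw '[0,0,0,0,0]'

```text
clock: 24.4
tcp_pos: [443.9, 13.5, 152.8]
orientation: [[-0.076, 0.997, -0.006], [0.997, 0.076, -0.003], [-0.002, -0.006, -1.0]]
force: [0.6, 0.4, -4.8]
grip_width: 0.29
gripper_force: 40.1
```

move_arm --pt "0 0 -4" --pt "0 0 -4" --pt "0 0 -3" --pt "0 0 0" --pt "0 0 0" --yaw '[0,0,0,0,0]'

```text
clock: 24.9
tcp_pos: [446.1, 14.0, 263.4]
orientation: [[-0.076, 0.997, -0.001], [0.997, 0.076, 0.001], [0.001, -0.001, -1.0]]
force: [-0.8, -0.4, -6.7]
grip_width: 0.293
gripper_force: 40.2
```

```bash
python3 w.py
```

```text
[-0.07  0.24 -5.27] [0.36 0.57 0.58] grams 536.9270854262263 +- 17.14896168178289
[  0.01 -15.    -1.39 -26.93   0.01   0.     0.  ]
[447.02  14.   264.  ] [ 1.    0.08 -0.  ] 25.5 0.2928624484842366
```

move_arm --pt "-2 0.5 0" --pt "-4.2 1 0" --pt "-4.7 1.2 0" --pt "-4.7 1.2 0" --pt "-4.7 1.2 0" --yaw '[0,0,0,0,0]'

```text
clock: 26.0
tcp_pos: [514.4, -185.3, 264.4]
orientation: [[-0.079, 0.997, 0.001], [0.997, 0.079, 0.0], [0.0, 0.001, -1.0]]
force: [1.4, 0.1, -4.3]
grip_width: 0.291
gripper_force: 40.3
```

move_arm --pt "-4.5 1.2 0" --pt "-3.5 0.8 0" --pt "-2 0.4 0" --pt "0 0 0" --pt "0 0 0" --yaw '[0,0,0,0,0]'

```text
clock: 26.5
tcp_pos: [544.9, -282.0, 263.5]
orientation: [[-0.076, 0.997, -0.001], [0.997, 0.076, 0.001], [0.001, -0.001, -1.0]]
force: [-0.2, 1.1, -5.5]
grip_width: 0.294
gripper_force: 40.3
```

move_arm --pt "0 0 0" --pt "0 0 0" --yaw '[0,0]'

```text
clock: 26.7
tcp_pos: [545.3, -280.2, 263.8]
orientation: [[-0.079, 0.997, -0.0], [0.997, 0.079, 0.002], [0.002, -0.0, -1.0]]
force: [-0.8, 1.0, -5.0]
grip_width: 0.291
gripper_force: 40.3
```

```bash
python3 - <<'E'
from h import *
P=np.load("pics/top1P.npy");c=np.array([505,-290]);ax=np.array([.997,.0758]);q=P[...,:2]-c
a=q@ax;b=q@np.array([-.0758,.997]);z=P[...,2]
f=(z>3)&(z<14)&(abs(a)<95)&(abs(b)<150)
print("floor",np.median(z[f]),np.percentile(a[f],[.5,99.5]),np.percentile(b[f],[.5,99.5]))
j=(z>88)&(z<112)&(abs(a)<85)&(abs(b)<138)
Q=np.c_[a[j],b[j],z[j]];print("jar",Q.min(0),Q.max(0))
w=(z>120)&(z<150)&(abs(b)<100)&(a<-60);print("front wall",np.percentile(a[w],[1,50,99]))
for sg in(-1,1):
    w=(z>120)&(z<150)&(sg*b>120)&(sg*b<175)&(abs(a)<80);print("side wall",np.percentile(b[w],[1,50,99]),np.median(z[w]))
s=r.sense();print(s['tcp_pos'])
E
```

```text
floor 8.50367510131889 [-70.46235309  87.42299804] [-137.68379701  127.49222775]
jar [ -82.28726698 -137.99508      88.03380453] [ 84.79496787 -63.71295652 111.79184801]
front wall [-97.97946755 -92.60912287 -87.62490528]
side wall [-153.99872121 -146.92445687 -136.621311  ] 130.76312936839588
side wall [142.36701784 149.7099173  158.42117699] 130.99038674577832
[ 545.30089828 -280.19120169  263.77671912]
```

move_arm --pt "0 0 3" --pt "0 0 4" --pt "0 0 4" --pt "0 0 2" --pt "0 0 0" --yaw '[0,0,0,0,0]'

```text
clock: 27.2
tcp_pos: [542.5, -278.6, 130.2]
orientation: [[-0.079, 0.997, -0.008], [0.997, 0.079, 0.004], [0.005, -0.007, -1.0]]
force: [-0.8, 0.7, -4.8]
grip_width: 0.29
gripper_force: 40.4
```

move_arm --pt "0 0 1" --pt "0 0 1" --pt "0 0 0.5" --pt "0 0 0" --pt "0 0 0" --yaw '[0,0,0,0,0]'

```text
clock: 27.7
tcp_pos: [545.1, -282.6, 109.6]
orientation: [[-0.076, 0.997, 0.001], [0.997, 0.076, -0.0], [-0.0, 0.001, -1.0]]
force: [-0.3, -0.7, -5.6]
grip_width: 0.29
gripper_force: 40.5
```

move_arm --pt "0 0 0.2" --pt "0 0 0" --pt "0 0 0" --yaw '[0,0,0]'

```text
clock: 28.0
tcp_pos: [544.9, -282.4, 107.3]
orientation: [[-0.076, 0.997, 0.0], [0.997, 0.076, -0.0], [-0.0, 0.0, -1.0]]
force: [-0.8, 0.2, -4.8]
grip_width: 0.292
gripper_force: 40.5
```

move_arm --pt "0 0 0.3" --pt "0 0 0" --pt "0 0 0" --yaw '[0,0,0]'

```text
clock: 28.3
tcp_pos: [544.7, -282.3, 103.9]
orientation: [[-0.076, 0.997, -0.0], [0.997, 0.076, 0.0], [0.0, -0.0, -1.0]]
force: [-0.2, -0.1, -4.9]
grip_width: 0.294
gripper_force: 40.5
```

move_arm --pt "0 0 0.2" --pt "0 0 0" --pt "0 0 0" --yaw '[0,0,0]'

```text
clock: 28.6
tcp_pos: [545.0, -282.7, 102.9]
orientation: [[-0.076, 0.997, 0.001], [0.997, 0.076, -0.0], [-0.0, 0.001, -1.0]]
force: [-2.2, 0.7, 1.6]
grip_width: 0.288
gripper_force: 41.0
```

move_arm --pt "0 0 0" --pt "0 0 0" --pt "0 0 0" --pt "0 0 0" --pt "0 0 -1" --yaw '[0,0,0,0,0]' --hand 5.5

```text
clock: 29.1
tcp_pos: [533.8, -283.5, 107.9]
orientation: [[-0.07, 0.997, -0.019], [0.998, 0.07, 0.004], [0.005, -0.019, -1.0]]
force: [-8.1, -0.9, -2.4]
grip_width: 0.642
gripper_force: 0.0
```

move_arm --pt "0 0 -3" --pt "0 0 -4" --pt "0 0 -2.5" --pt "4 0.5 0" --pt "4.5 0.5 0" --yaw '[0,0,0,0,0]'

```text
clock: 29.6
tcp_pos: [549.7, -199.8, 210.0]
orientation: [[-0.07, 0.998, 0.007], [0.998, 0.07, -0.003], [-0.004, 0.007, -1.0]]
force: [0.7, 1.3, -0.0]
grip_width: 0.645
gripper_force: 0.0
```

move_arm --pt "4.5 0.5 0" --pt "4.5 0.5 0" --pt "3.7 0.5 0" --pt "2 0.2 0" --pt "0 0 0" --yaw '[0,0,0,0,0]' --hand 7

```text
clock: 30.1
tcp_pos: [555.7, -43.9, 207.5]
orientation: [[-0.084, 0.996, 0.002], [0.996, 0.084, 0.002], [0.002, 0.002, -1.0]]
force: [-0.1, 0.2, -0.9]
grip_width: 0.823
gripper_force: 0.0
```

move_arm --pt "0 0 0" --pt "0 0 0" --pt "0 0 0" --yaw '[0,0,0]'

```text
clock: 30.4
tcp_pos: [554.1, -51.4, 207.5]
orientation: [[-0.072, 0.997, 0.001], [0.997, 0.072, -0.001], [-0.001, 0.001, -1.0]]
force: [0.3, 0.1, 0.2]
grip_width: 0.821
gripper_force: 0.0
```

```bash
python3 look.py 4
```

```text
top
[[ 528.2  346.   113.3]
 [ 542.8 -279.7  115.6]
 [ 479.8  249.1  113.3]]
side
[[ 482.2  246.5  113.1]
 [ 530.5  341.9  112.9]
 [ 553.4   57.5  108.7]
 [ 553.9  -50.3  108.5]
 [ 539.2 -282.4  117.7]]
[554.  -50.8 207.3] 30.5 [1.  0.1 0. ]
```

move_arm --pt "0 0 3" --pt "0 0 4" --pt "0 0 2" --pt "0 0 0" --pt "0 0 0" --yaw '[0,0,0,0,0]'

```text
clock: 31.0
tcp_pos: [554.3, -49.9, 117.4]
orientation: [[-0.075, 0.997, 0.0], [0.997, 0.075, -0.001], [-0.001, -0.0, -1.0]]
force: [0.2, 0.3, 0.8]
grip_width: 0.823
gripper_force: 0.0
```

move_arm --pt "0 0 1.3" --pt "0 0 1" --pt "0 0 0" --pt "0 0 0" --yaw '[0,0,0,0]'

```text
clock: 31.4
tcp_pos: [554.0, -49.0, 94.0]
orientation: [[-0.076, 0.997, -0.0], [0.997, 0.076, -0.0], [0.0, -0.0, -1.0]]
force: [0.7, 0.6, -0.4]
grip_width: 0.82
gripper_force: 0.0
```

move_arm --pt "0 0 0" --pt "0 0 0" --pt "0 0 0" --pt "0 0 0" --pt "0 0 0" --yaw '[0,0,0,0,0]' --hand 1

```text
clock: 31.9
tcp_pos: [554.6, -49.0, 94.6]
orientation: [[-0.076, 0.997, 0.001], [0.997, 0.076, 0.0], [-0.0, 0.001, -1.0]]
force: [1.4, 0.4, 1.7]
grip_width: 0.291
gripper_force: 39.3
```

move_arm --pt "0 0 0" --pt "0 0 0" --pt "0 0 -1" --pt "0 0 -2" --pt "0 0 -3" --yaw '[0,0,0,0,0]'

```text
clock: 32.4
tcp_pos: [551.1, -48.6, 152.6]
orientation: [[-0.076, 0.997, -0.007], [0.997, 0.076, -0.0], [0.0, -0.007, -1.0]]
force: [-0.0, 1.2, -2.8]
grip_width: 0.29
gripper_force: 39.7
```

move_arm --pt "0 0 -4" --pt "0 0 -4" --pt "0 0 -3" --pt "0 0 0" --pt "0 0 0" --yaw '[0,0,0,0,0]'

```text
clock: 32.9
tcp_pos: [553.3, -48.8, 263.7]
orientation: [[-0.076, 0.997, -0.001], [0.997, 0.076, 0.001], [0.001, -0.001, -1.0]]
force: [0.1, -0.8, -3.5]
grip_width: 0.291
gripper_force: 40.0
```

```bash
python3 w.py
```

```text
[ 0.01  0.19 -2.84] [0.57 0.43 0.49] grams 289.6460515228077 +- 14.279226049557387
[  0.02 -25.54   6.99 -25.35   0.02   0.     0.  ]
[554.08 -49.08 263.99] [ 1.    0.08 -0.  ] 33.5 0.29421599671429843
```

move_arm --pt "2 -0.4 0" --pt "4 -0.7 0" --pt "4.5 -0.8 0" --pt "4.5 -0.8 0" --pt "4.5 -0.8 0" --yaw '[0,0,0,0,0]'

```text
clock: 34.0
tcp_pos: [503.9, 144.2, 264.4]
orientation: [[-0.075, 0.997, 0.001], [0.997, 0.075, 0.001], [0.001, 0.001, -1.0]]
force: [0.9, 0.4, -2.9]
grip_width: 0.293
gripper_force: 39.9
```

move_arm --pt "4.5 -0.8 0" --pt "4.5 -0.8 0" --pt "4.5 -0.8 0" --pt "4.5 -0.8 0" --pt "3 -0.6 0" --yaw '[0,0,0,0,0]'

```text
clock: 34.5
tcp_pos: [448.6, 354.0, 264.1]
orientation: [[-0.081, 0.997, -0.0], [0.997, 0.081, 0.002], [0.002, -0.0, -1.0]]
force: [-0.0, 0.8, -1.6]
grip_width: 0.295
gripper_force: 39.9
```

move_arm --pt "1.6 -0.3 0" --pt "0 0 0" --pt "0 0 0" --pt "0 0 0" --yaw '[0,0,0,0]'

```text
clock: 34.9
tcp_pos: [448.0, 361.6, 264.2]
orientation: [[-0.071, 0.997, 0.0], [0.997, 0.071, -0.001], [-0.001, 0.0, -1.0]]
force: [0.2, -0.9, -2.5]
grip_width: 0.29
gripper_force: 39.9
```

move_arm --pt "0 0 3" --pt "0 0 4" --pt "0 0 4" --pt "0 0 2" --pt "0 0 0" --yaw '[0,0,0,0,0]'

```text
clock: 35.4
tcp_pos: [444.9, 360.7, 130.9]
orientation: [[-0.072, 0.997, -0.005], [0.997, 0.072, -0.006], [-0.006, -0.006, -1.0]]
force: [-0.4, 0.2, -2.6]
grip_width: 0.293
gripper_force: 40.0
```

move_arm --pt "0 0 0" --pt "0 0 0" --yaw '[0,0]'

```text
clock: 35.6
tcp_pos: [448.4, 365.2, 136.4]
orientation: [[-0.074, 0.997, 0.003], [0.997, 0.074, 0.003], [0.003, 0.003, -1.0]]
force: [-0.1, 0.6, -2.5]
grip_width: 0.295
gripper_force: 40.0
```

move_arm --pt "0 0 1" --pt "0 0 1" --pt "0 0 0.8" --pt "0 0 0" --pt "0 0 0" --yaw '[0,0,0,0,0]'

```text
clock: 36.1
tcp_pos: [446.0, 364.8, 105.6]
orientation: [[-0.076, 0.997, -0.001], [0.997, 0.076, -0.001], [-0.001, -0.001, -1.0]]
force: [0.1, 0.3, -2.9]
grip_width: 0.293
gripper_force: 40.1
```

move_arm --pt "0 0 0.3" --pt "0 0 0" --pt "0 0 0" --yaw '[0,0,0]'

```text
clock: 36.4
tcp_pos: [446.5, 365.1, 103.2]
orientation: [[-0.076, 0.997, 0.0], [0.997, 0.076, 0.0], [0.0, 0.0, -1.0]]
force: [-0.6, 0.3, -3.0]
grip_width: 0.289
gripper_force: 40.1
```

move_arm --pt "0 0 0.2" --pt "0 0 0" --pt "0 0 0" --yaw '[0,0,0]'

```text
clock: 36.7
tcp_pos: [446.3, 365.0, 101.1]
orientation: [[-0.076, 0.997, -0.0], [0.997, 0.076, -0.0], [-0.0, -0.0, -1.0]]
force: [0.0, 0.8, -2.5]
grip_width: 0.292
gripper_force: 40.1
```

move_arm --pt "0 0 0.2" --pt "0 0 0" --pt "0 0 0" --yaw '[0,0,0]'

```text
clock: 37.0
tcp_pos: [446.8, 365.2, 100.5]
orientation: [[-0.076, 0.997, -0.0], [0.997, 0.076, 0.001], [0.001, -0.0, -1.0]]
force: [-2.7, -2.5, 5.9]
grip_width: 0.297
gripper_force: 40.8
```

move_arm --pt "0 0 0" --pt "0 0 0" --pt "0 0 0" --pt "0 0 0" --pt "0 0 -1" --yaw '[0,0,0,0,0]' --hand 5

```text
clock: 37.5
tcp_pos: [445.3, 364.3, 108.1]
orientation: [[-0.076, 0.997, -0.002], [0.997, 0.076, -0.002], [-0.002, -0.002, -1.0]]
force: [1.3, -1.4, 0.3]
grip_width: 0.584
gripper_force: 0.0
```

move_arm --pt "0 0 -3" --pt "0 0 -4" --pt "0 0 -2.5" --pt "-4 1 0" --pt "-4.5 1.2 0" --yaw '[0,0,0,0,0]'

```text
clock: 38.0
tcp_pos: [475.2, 284.3, 206.2]
orientation: [[-0.082, 0.997, 0.003], [0.997, 0.082, 0.003], [0.003, 0.003, -1.0]]
force: [-0.1, -0.3, -0.9]
grip_width: 0.593
gripper_force: 0.0
```

move_arm --pt "-4.5 1.2 0" --pt "-4.5 1.2 0" --pt "-4.5 1.2 0" --pt "-4.5 1.2 0" --pt "-3.3 0.9 0" --yaw '[0,0,0,0,0]' --hand 7

```text
clock: 38.5
tcp_pos: [548.6, 69.9, 205.2]
orientation: [[-0.072, 0.997, 0.002], [0.997, 0.072, -0.0], [-0.0, 0.002, -1.0]]
force: [1.2, 0.3, -0.5]
grip_width: 0.817
gripper_force: 0.0
```

move_arm --pt "-1.6 0.4 0" --pt "0 0 0" --pt "0 0 0" --pt "0 0 0" --yaw '[0,0,0,0]'

```text
clock: 38.9
tcp_pos: [552.6, 60.5, 204.0]
orientation: [[-0.079, 0.997, -0.001], [0.997, 0.079, 0.001], [0.001, -0.001, -1.0]]
force: [-0.2, 0.7, 0.8]
grip_width: 0.82
gripper_force: 0.0
```

```bash
python3 look.py 5
```

```text
top
[[ 528.5  346.4  113.9]
 [ 553.    53.   107.6]
 [ 542.8 -279.6  115.2]
 [ 445.8  365.4  114. ]]
side
[[ 448.7  362.   112.4]
 [ 481.1  247.1  113.3]
 [ 531.3  342.4  113.2]
 [ 553.8   57.3  108.6]
 [ 538.  -282.4  117.4]]
[552.6  60.5 204. ] 39.0 [ 1.   0.1 -0. ]
```

move_arm --pt "0 0 3" --pt "0 0 4" --pt "0 0 2" --pt "0 0 0" --pt "0 0 0" --yaw '[0,0,0,0,0]'

```text
clock: 39.5
tcp_pos: [553.0, 59.1, 114.3]
orientation: [[-0.077, 0.997, -0.0], [0.997, 0.077, -0.0], [-0.0, -0.0, -1.0]]
force: [0.8, -0.1, 0.3]
grip_width: 0.822
gripper_force: 0.0
```

move_arm --pt "0 0 1" --pt "0 0 1" --pt "0 0 0" --pt "0 0 0" --yaw '[0,0,0,0]'

```text
clock: 39.9
tcp_pos: [552.9, 58.2, 94.1]
orientation: [[-0.076, 0.997, -0.0], [0.997, 0.076, -0.0], [-0.0, -0.0, -1.0]]
force: [-0.0, -0.4, -0.1]
grip_width: 0.817
gripper_force: 0.0
```

move_arm --pt "0 0 0" --pt "0 0 0" --pt "0 0 0" --pt "0 0 0" --pt "0 0 0" --yaw '[0,0,0,0,0]' --hand 1

```text
clock: 40.4
tcp_pos: [553.5, 58.2, 94.5]
orientation: [[-0.076, 0.997, 0.001], [0.997, 0.076, 0.0], [0.0, 0.001, -1.0]]
force: [0.4, 0.2, 1.2]
grip_width: 0.293
gripper_force: 39.4
```

move_arm --pt "0 0 0" --pt "0 0 0" --pt "0 0 -1" --pt "0 0 -2" --pt "0 0 -3" --yaw '[0,0,0,0,0]'

```text
clock: 40.9
tcp_pos: [549.7, 58.1, 152.3]
orientation: [[-0.076, 0.997, -0.007], [0.997, 0.076, -0.002], [-0.001, -0.007, -1.0]]
force: [-0.1, 0.8, -3.1]
grip_width: 0.29
gripper_force: 39.8
```

move_arm --pt "0 0 -4" --pt "0 0 -4" --pt "0 0 -3" --pt "0 0 0" --pt "0 0 0" --yaw '[0,0,0,0,0]'

```text
clock: 41.4
tcp_pos: [552.0, 58.3, 263.5]
orientation: [[-0.076, 0.997, -0.002], [0.997, 0.076, 0.001], [0.001, -0.001, -1.0]]
force: [-0.2, 0.4, -3.6]
grip_width: 0.29
gripper_force: 40.1
```

```bash
python3 w.py
```

```text
[ 0.16  0.13 -3.56] [0.39 0.54 0.57] grams 362.63465904290985 +- 16.791588332574054
[  0.01 -26.35   6.5  -25.78   0.02   0.     0.  ]
[552.97  58.15 264.  ] [ 1.    0.08 -0.  ] 42.0 0.29155671937414107
```

move_arm --pt "2 -0.1 0" --pt "4 -0.1 0" --pt "4 -0.1 0" --pt "2.5 -0.1 0" --pt "1.2 -0.1 0" --yaw '[0,0,0,0,0]'

```text
clock: 42.5
tcp_pos: [536.8, 198.9, 263.9]
orientation: [[-0.082, 0.997, -0.0], [0.997, 0.082, 0.001], [0.001, -0.0, -1.0]]
force: [0.8, 1.0, -3.2]
grip_width: 0.293
gripper_force: 40.0
```

move_arm --pt "0 0 0" --pt "0 0 0" --pt "0 0 0" --yaw '[0,0,0]'

```text
clock: 42.8
tcp_pos: [538.2, 191.3, 264.3]
orientation: [[-0.072, 0.997, 0.0], [0.997, 0.072, -0.001], [-0.001, 0.0, -1.0]]
force: [-0.1, 1.0, -3.6]
grip_width: 0.29
gripper_force: 40.0
```

move_arm --pt "0 0 3" --pt "0 0 3" --pt "0 0 2" --pt "0 0 0" --pt "0 0 0" --yaw '[0,0,0,0,0]'

```text
clock: 43.3
tcp_pos: [538.2, 192.8, 184.6]
orientation: [[-0.073, 0.997, 0.0], [0.997, 0.073, -0.001], [-0.001, 0.0, -1.0]]
force: [1.2, 0.5, -2.2]
grip_width: 0.294
gripper_force: 40.0
```

move_arm --pt "0 0 0" --pt "0 0 0" --pt "0 0 0" --yaw '[0,0,0]'

```text
clock: 43.6
tcp_pos: [538.4, 194.7, 185.4]
orientation: [[-0.076, 0.997, 0.002], [0.997, 0.076, 0.001], [0.001, 0.002, -1.0]]
force: [0.5, -0.2, -4.0]
grip_width: 0.293
gripper_force: 40.0
```

move_arm --pt "0 0 2" --pt "0 0 2" --pt "0 0 2" --pt "0 0 1" --pt "0 0 0.8" --yaw '[0,0,0,0,0]'

```text
clock: 44.1
tcp_pos: [537.6, 194.7, 105.8]
orientation: [[-0.076, 0.997, -0.0], [0.997, 0.076, -0.0], [-0.0, -0.0, -1.0]]
force: [0.8, -0.2, -3.9]
grip_width: 0.287
gripper_force: 40.0
```

move_arm --pt "0 0 0" --pt "0 0 0" --pt "0 0 0.2" --pt "0 0 0" --pt "0 0 0" --yaw '[0,0,0,0,0]'

```text
clock: 44.6
tcp_pos: [537.8, 194.6, 104.6]
orientation: [[-0.076, 0.997, 0.001], [0.997, 0.076, 0.0], [0.0, 0.001, -1.0]]
force: [0.9, 0.4, -3.1]
grip_width: 0.292
gripper_force: 40.0
```

move_arm --pt "0 0 0.2" --pt "0 0 0" --pt "0 0 0" --yaw '[0,0,0]'

```text
clock: 44.9
tcp_pos: [537.4, 194.5, 102.0]
orientation: [[-0.076, 0.997, -0.0], [0.997, 0.076, -0.0], [-0.0, -0.0, -1.0]]
force: [-0.4, -0.6, -3.7]
grip_width: 0.29
gripper_force: 40.0
```

move_arm --pt "0 0 0.2" --pt "0 0 0" --pt "0 0 0" --yaw '[0,0,0]'

```text
clock: 45.2
tcp_pos: [538.0, 194.6, 100.6]
orientation: [[-0.076, 0.997, 0.001], [0.997, 0.076, 0.0], [0.0, 0.001, -1.0]]
force: [-0.3, -0.3, 0.5]
grip_width: 0.293
gripper_force: 40.3
```

move_arm --pt "0 0 0" --pt "0 0 0" --pt "0 0 0" --pt "0 0 0" --pt "0 0 -1" --yaw '[0,0,0,0,0]' --hand 5

```text
clock: 45.7
tcp_pos: [536.4, 194.2, 109.3]
orientation: [[-0.076, 0.997, -0.003], [0.997, 0.076, -0.001], [-0.001, -0.003, -1.0]]
force: [-1.0, 0.6, 0.1]
grip_width: 0.588
gripper_force: 0.0
```

move_arm --pt "0 0 -3" --pt "0 0 -5" --pt "0 0 -5" --pt "-3 0.4 -1" --pt "-4.8 0.5 0" --yaw '[0,0,0,0,0]'

```text
clock: 46.2
tcp_pos: [554.8, 121.8, 254.2]
orientation: [[-0.085, 0.996, 0.007], [0.996, 0.085, 0.005], [0.005, 0.007, -1.0]]
force: [1.2, 0.2, -1.5]
grip_width: 0.586
gripper_force: 0.0
```

move_arm --pt "-4.8 0.5 0" --pt "-4.8 0.5 0" --pt "-4.8 0.5 0" --pt "-4.8 0.5 0" --pt "-4.8 0.5 0" --yaw '[0,0,0,0,0]' --hand 8

```text
clock: 46.7
tcp_pos: [595.9, -121.9, 251.0]
orientation: [[-0.076, 0.997, 0.001], [0.997, 0.076, 0.001], [0.0, 0.001, -1.0]]
force: [0.9, -0.1, 1.0]
grip_width: 0.94
gripper_force: 0.0
```

move_arm --pt "-4.8 0.5 0" --pt "-4.8 0.5 0" --pt "-4 0.3 0" --pt "-2.5 0.2 0" --pt "0 0 0" --yaw '[0,0,0,0,0]'

```text
clock: 47.2
tcp_pos: [620.8, -286.2, 251.4]
orientation: [[-0.068, 0.998, 0.0], [0.998, 0.068, -0.005], [-0.005, -0.0, -1.0]]
force: [-0.5, 0.3, 0.5]
grip_width: 0.936
gripper_force: 0.0
```

move_arm --pt "0 0 0" --pt "0 0 0" --pt "0 0 0" --yaw '[0,0,0]'

```text
clock: 47.5
tcp_pos: [623.6, -276.9, 250.1]
orientation: [[-0.079, 0.997, 0.0], [0.997, 0.079, 0.001], [0.001, 0.0, -1.0]]
force: [0.3, -0.8, 0.5]
grip_width: 0.936
gripper_force: 0.0
```

```bash
python3 look.py 6
```

```text
top
[[ 527.7  345.7  114.5]
 [ 537.1  195.9  113.6]
 [ 542.8 -279.6  115.3]
 [ 479.   248.5  114.3]
 [ 445.9  364.4  114.2]]
side
[[ 448.2  363.   112.9]
 [ 480.4  247.4  113.5]
 [ 530.1  341.3  112.4]
 [ 539.5  192.8  113.5]
 [ 537.7 -282.5  117.5]]
[ 623.4 -277.5  250.1] 47.6 [1.  0.1 0. ]
```

View pics/side6.png

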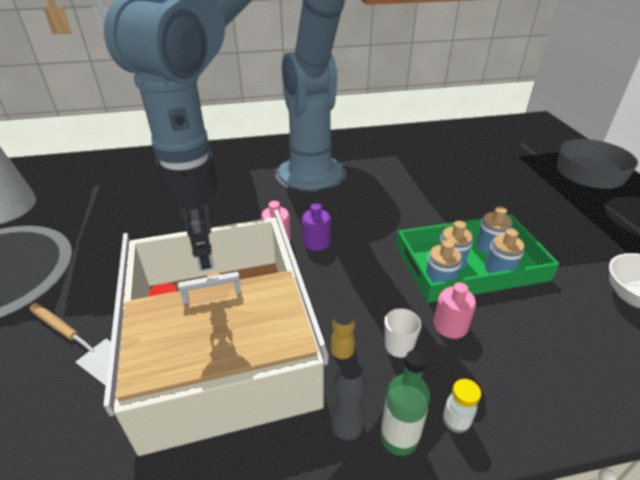

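Side view: four canisters stand in the basket (around 475,245), cup (402,332) and mill (344,338) are upright, and the lid is still open. Now I shut the lid.

move_arm --pt "-0.4 0 2.5" --pt "0 0 2.5" --pt "0 0 2.5" --pt "0 0 0" --pt "0 0 0" --yaw '[0,0,0,0,0]'

```text
clock: 48.1
tcp_pos: [623.2, -282.6, 175.1]
orientation: [[-0.077, 0.997, -0.001], [0.997, 0.077, 0.0], [0.0, -0.001, -1.0]]
force: [0.8, 0.5, 0.6]
grip_width: 0.935
gripper_force: 0.0
```

move_arm --pt "0 0 0" --pt "0 0 0" --pt "0 0 0" --pt "0 0 0" --pt "0 0 0" --yaw '[0,0,0,0,0]' --hand 0.5 --newtons 50

```text
clock: 48.6
tcp_pos: [622.4, -283.6, 175.8]
orientation: [[-0.076, 0.997, -0.001], [0.997, 0.076, 0.001], [0.001, -0.001, -1.0]]
force: [-1.8, -0.7, 4.4]
grip_width: 0.133
gripper_force: 51.2
```

move_arm --pt "0 0 0" --pt "0 0 0" --pt "0 0 0" --pt "0 0 0" --yaw '[0,0,0,0]'

```text
clock: 49.0
tcp_pos: [622.6, -283.6, 175.8]
orientation: [[-0.076, 0.997, -0.001], [0.997, 0.076, 0.001], [0.001, -0.001, -1.0]]
force: [-3.4, 1.5, 5.6]
grip_width: 0.124
gripper_force: 51.1
```

move_arm --pt "0 -1 0" --pt "0 -2 0" --pt "0 -2 0" --pt "0 -2 0" --pt "0 -2 0" --yaw '[0,0,0,0,0]'

```text
clock: 49.5
tcp_pos: [535.2, -290.2, 175.8]
orientation: [[-0.077, 0.997, 0.006], [0.997, 0.077, -0.002], [-0.002, 0.006, -1.0]]
force: [3.8, 0.2, 1.9]
grip_width: 0.13
gripper_force: 50.6
```

move_arm --pt "0 -2 0" --pt "0 -2 0" --pt "0 -2 0" --pt "0 -2 0" --pt "0 0 0" --yaw '[0,0,0,0,0]'

```text
clock: 50.0
tcp_pos: [451.3, -296.5, 175.7]
orientation: [[-0.074, 0.997, -0.0], [0.997, 0.074, 0.003], [0.002, 0.0, -1.0]]
force: [-2.2, 2.3, 6.8]
grip_width: 0.128
gripper_force: 51.3
```

move_arm --pt "0 -0.5 0" --pt "0 -0.5 0" --pt "0 0 0" --yaw '[0,0,0]'

```text
clock: 50.3
tcp_pos: [443.9, -297.1, 175.7]
orientation: [[-0.076, 0.997, 0.001], [0.997, 0.076, 0.0], [0.0, 0.001, -1.0]]
force: [0.7, 1.2, 6.8]
grip_width: 0.13
gripper_force: 51.2
```

move_arm --pt "0 -0.4 0" --pt "0 0 0" --pt "0 0 0" --yaw '[0,0,0]'

```text
clock: 50.6
tcp_pos: [440.0, -297.3, 175.7]
orientation: [[-0.076, 0.997, 0.001], [0.997, 0.076, 0.0], [0.0, 0.001, -1.0]]
force: [2.1, 2.2, 7.4]
grip_width: 0.13
gripper_force: 51.3
```

move_arm --pt "0 -0.4 0" --pt "0 0 0" --pt "0 0 0" --yaw '[0,0,0]'

```text
clock: 50.9
tcp_pos: [438.0, -297.5, 175.7]
orientation: [[-0.077, 0.997, 0.004], [0.997, 0.077, -0.001], [-0.001, 0.004, -1.0]]
force: [5.6, 0.8, 3.3]
grip_width: 0.129
gripper_force: 50.9
```

move_arm --pt "0 -0.4 0" --pt "0 0 0" --pt "0 0 0" --yaw '[0,0,0]'

```text
clock: 51.2
tcp_pos: [437.9, -297.5, 175.8]
orientation: [[-0.079, 0.997, 0.011], [0.997, 0.079, -0.004], [-0.005, 0.011, -1.0]]
force: [14.0, -1.1, -5.9]
grip_width: 0.129
gripper_force: 49.8
```

move_arm --pt "0 -0.3 0" --pt "0 0 0" --pt "0 0 0" --yaw '[0,0,0]'

```text
clock: 51.5
tcp_pos: [437.8, -297.5, 175.8]
orientation: [[-0.08, 0.997, 0.016], [0.997, 0.08, -0.006], [-0.008, 0.016, -1.0]]
force: [20.7, -2.4, -12.1]
grip_width: 0.126
gripper_force: 49.1
```

move_arm --pt "0 0.7 0" --pt "0 0 0" --yaw '[0,0]'

```text
clock: 51.7
tcp_pos: [438.0, -297.5, 175.7]
orientation: [[-0.077, 0.997, 0.003], [0.997, 0.077, -0.001], [-0.001, 0.003, -1.0]]
force: [6.0, 1.9, 3.4]
grip_width: 0.125
gripper_force: 51.5
```

move_arm --pt "0 0 0" --pt "0 0 0" --pt "0 0 0" --pt "0 0 0" --pt "0 0 -1" --yaw '[0,0,0,0,0]' --hand 7

```text
clock: 52.2
tcp_pos: [433.9, -297.1, 184.0]
orientation: [[-0.075, 0.997, -0.004], [0.997, 0.075, 0.001], [0.002, -0.004, -1.0]]
force: [0.3, -1.0, -0.1]
grip_width: 0.82
gripper_force: 0.0
```

move_arm --pt "0 0 -3" --pt "0 0 -5" --pt "0 0 -4" --pt "4 0 0" --pt "4.5 0 0" --yaw '[0,0,0,0,0]'

```text
clock: 52.7
tcp_pos: [429.4, -215.5, 307.1]
orientation: [[-0.068, 0.998, 0.004], [0.998, 0.068, -0.002], [-0.002, 0.003, -1.0]]
force: [0.4, 1.1, -0.8]
grip_width: 0.821
gripper_force: 0.0
```

move_arm --pt "4.5 0 0" --pt "4.5 0 0" --pt "4.5 0 0" --pt "3 0 0" --pt "0 0 0" --yaw '[0,0,0,0,0]'

```text
clock: 53.2
tcp_pos: [416.1, -44.2, 305.4]
orientation: [[-0.084, 0.996, 0.0], [0.996, 0.084, 0.001], [0.001, 0.0, -1.0]]
force: [0.4, -0.3, 0.4]
grip_width: 0.818
gripper_force: 0.0
```

```bash
python3 look.py 7; python3 - <<'E'
from h import *
for n in("top","side"):
    p,P,c=cloud(n);z=P[...,2]
    for b in blobs((z>160)&(z<185)&(P[...,1]<-220)&(P[...,1]>-360)&(P[...,0]<800)&(P[...,0]>400),20):
        Q=P[b];print("handle",n,(Q.min(0)+Q.max(0))/2)
E
```

```text
top
[[528.  346.1 113.7]
 [537.  196.  114. ]
 [479.4 249.  113.8]
 [445.5 365.3 114. ]]
side
[[448.5 362.8 112.3]
 [481.8 246.7 113.3]
 [530.6 342.2 112.7]
 [539.1 193.7 113.7]]
[416.7 -48.8 305.4] 53.3 [1.  0.1 0. ]
handle top [ 436.20814487 -292.26777165  172.84062843]
handle side [ 438.82932023 -295.10594464  172.37532312]
```

View pics/top7.png

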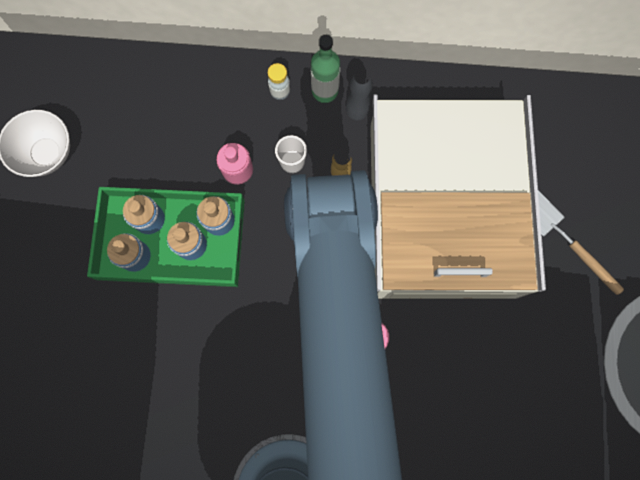

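The lid is shut (handle at 464,271), four canisters stand in the basket, and the cup (291,153) is upright and in place. Handing in.

```bash
python3 -c "
from cell import r
print(r.hand_in())"
```

```text
the job is handed in; nothing more can be done
None
```

I weighed all five canisters and handed the job in: the 537 g one is in the chest with the glass jar, the other four (222, 290, 361 and 363 g) are upright in the basket, the lid is fully shut, and the cup and mill were not knocked over.

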